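# Load a test strip and hold a depth gauge on its marked spot

## Robot

A 6-joint arm with a two-finger parallel gripper is mounted at the origin on a cart in front of the work surface, level with it; the furniture and walls round the work are solid. World frame = base frame: x ahead of the robot, y to its left, z up, the work surface at z = 0. Lengths are in m, angles in rad, forces in N, time in s.
With the tool pointing down it reaches from about 0.25 to 0.8 m from the base axis. Payload 3.9 kg.
Tool frame: the origin (TCP) lies at the very end of the fingers, on their centre line; the grasp point (between the pads) lies 19 mm behind it; z points along the fingers, y is the direction in which the jaws open and shut (so a half turn about z gives the same grasp; the last joint's range is limited). The gripper opens to 85 mm and grips with 20 to 120 N. Pads are 22 mm wide; open, the fingers measure 114 mm over their backs; the gripper's body (76 mm by 85 mm) begins 54 mm behind the grasp point. The pads swing forward as they close: fully open they stand 13 mm farther back than shut.
Start: joints at [-1.323, 0.26, -0.138, 1.173, 0, 1.571], TCP at [0.129, -0.509, 0.231] pointing down, gripper open.
Joint ranges: [-2.78, 2.78], [-0.83, 1.72], [-1.28, 1.37], [-1.9, 2.12], [-1.57, 1.48], [-3.14, 3.14]. Speed limits (rad/s): [2.57, 2.57, 3.14, 3.14, 3.14, 3.14].

## Interface

Orientations are given as a 3x3 rotation matrix whose columns are the frame's x, y, z axes.
In Python, from workcell import arm, imaging, job gives the robot as it stands. The module is installed in compiled form; this text tells all that it offers.
- The arm moves only by the shell command python3 -m crank 'ROWS' [FORCE]. ROWS is JSON, a list of rows, each a list of 7 numbers: the shift along the tool's x, y, z in m, then the turn, a rotation vector about the tool's x, y, z in degrees, then the closure, from -1 (fully open) to 1 (shut), so that 0 is half open. A call has 1 to 12 rows; each row is the pose to reach, as a shift and turn from the pose commanded when the call began, along the tool's axes at that moment; what a row does not reach only later rows make up. A row lasts 1/12 s, in which the tool goes at most 41.7 mm and 7.16 degrees, less where a joint would pass 70% of its speed; a pose out of reach is approached as far as the arm can. A call with a gripper value outside its range is refused whole. The fingers move at their own pace and stop on an object; FORCE is the grip in N (left out, the last holds). Time passes only in rows, so rows that repeat a pose let the fingers close. It gives the time, the measured TCP pose, the force and the opening at its end, in the units of the state.
- arm.observe(): the state, without advancing time (a new reading comes with each control period).
- imaging.camera(name): name is "scene" or "top" or "wrist"; returns a dict with "image" (400x640x3 uint8, blue, green, red), "intrinsics" (3x3 intrinsics, pixels), "origin" and "orientation" of the camera in the world; the wrist camera has in their place "mount" (4x4, takes a point from camera to tool coordinates, whose origin is the TCP and whose axes are the flange's). Camera axes: x right, y down, z forward; pixel columns grow to the right and rows downward; lengths in m; the calibration is good to about 2 mm. A picture is of the moment at which its call begins: read the wrist's pose just before it. There is no depth.
- job.sign_off(): hands the job in, once; it reports no verdict.
The state is a dict: "time": time; "joints": joint angles; "joint_vel": joint speeds; "joint_efforts": joint torques, N m; "position": TCP position; "tcp_rot": TCP orientation; "contact_force": force on the tool from outside, world axes, zero at the start; "ft_torque": the same for the moment, N m; "width": finger opening in m.
Only numpy, scipy, OpenCV 4.12 (cv2) and the standard library are available. Lean on these libraries where they do the work, as an engineer would, in place of code of your own. Each camera call takes 0.05 s, during which the arm holds its last target. There are 200 camera calls.

## Task

Measure the sag of the clamped plastic test strip under load. First hang the load, a steel stirrup with disc weights, by its top bar on the hook at the free end of the strip and let go, so that it hangs freely. Then take the dial depth gauge from its wooden block and hold it upright with its foot flat across both steel rails and its spindle tip on the ringed spot of the strip, pressing lightly (about 5 N, never hard); finish while still holding the gauge there, and do not disturb the stoppered flask, the marker pen and the small tin.

Things in the scene. Friction and masses are not known exactly. Their poses are not given: they have to be found in the camera images.
- bend_rig: Bend rig, fixed: grey base plate 235 x 110 x 12 mm (x from -70 to +165 mm) with an aluminium clamp pillar at its +x end, whose screw heads reach up to 192 mm. Origin on the worktop under the strip, z up; the strip runs along the rig's x axis from the clamp edge (x = +100 mm) to its free end, which points to -x. Unloaded the strip's top is at z = 172 mm (free end a little lower).
- strip: The grey plastic test strip, 24 mm wide, 6 mm thick, 250 mm free length, with the hook on its end. This origin: its top surface at the clamp edge, axes as the rig's. It bends like a spring: the load lowers the hook by 9 to 16 mm and the ringed spot by 3 to 5 mm.
- reference_rails: Two fixed bright steel rails, one on each side of the strip and parallel to it, each 10 mm wide, their inner faces 38 mm apart, outer faces 58 mm apart, flat tops 188 mm above the worktop (16 mm above the unloaded strip), reaching from x = -46 to +154 mm of the rig. The origin and axes are those of bend_rig.
- spot (a point): The marked spot: centre of a dark ring of 13 mm with a cross, on the strip's top between the rails, at x = -10 mm, y = 0 of the rig. Moves with the strip. z axis out of the strip.
- hook_seat (a point): Seat of the hook on the strip's free end (rig x = -146 mm): middle of the upper face of a flat bar 16 mm wide, where the stirrup's bar shall lie. Towards rig +x the seat ends 18 mm from here at a shoe standing 10 mm above it; towards -x, 20 to 25 mm from here, at an upturned lip, top 18 mm above the seat. Free below down to the worktop; the rails are 100 mm away. Axes as the rig's.
- load_stirrup: The load, steel, 0.4 to 0.6 kg: disc weights of 60 mm diameter up to z = 40 mm under an upright frame: two flat sides 16 mm wide (x), outer faces at y = -27 and +27 mm (grip these from outside, from above; the hook then passes between the fingers), up to z = 116 mm, joined by a round 8 mm bar along y at z = 110 mm. Opening 44 mm wide, 65 mm high. Origin: centre of the underside.
- stirrup_bar (a point): Middle of the underside of the load's top bar, 106 mm above the load's underside; this rests on hook_seat when the load hangs.
- gauge: Dial depth gauge, 0.15 kg: steel foot 22 (x) x 74 (y) x 10 mm, flat underside; a stem; a round dial case of 58 mm diameter, 24 mm thick (flat faces at x = -12 and +12 mm: grip these from above), centre at z = 60 mm; a cap up to z = 94 mm. Origin: centre of the foot's underside, z up. In use its y lies across the rails, its x along the strip, either way round.
- gauge_tip (a point): The tip of the gauge's spindle, a 6 mm pin with round end on the gauge's z axis; 26 mm below the foot's underside when out.
- spindle (a joint): How far the spindle is pushed into the gauge, m: 0 = out, at most 0.022. A spring of 1.0 N + 25 N/m pushes it out. Seated on the rails over the loaded strip it reads about 0.003 to 0.007.
- gauge_rest: Fixed wooden block 60 (x) x 95 (y) x 36 mm with a vertical 23 mm through hole in its middle; the gauge stands on it at the start, its spindle in the hole. Origin at the centre of the underside; the gauge starts with about the same yaw. Between it and the rig lies a fixed stack of papers up to 42 mm high.
- stoppered_flask: Conical flask with a red stopper, 64 mm diameter, 115 mm high; bystander. Origin at the centre of its underside.
- marker_pen: Marker pen lying down, 135 mm long (y), 17 mm thick; bystander. Origin at its underside's middle.
- grease_tin: Flat round white tin, 54 mm diameter, 24 mm high; bystander. Origin at the centre of its underside.
There are look-alikes about, which are no part of the job. Leave any green look-alike of the load_stirrup alone.

How it is judged:
On the way:
1. the load hangs still on the hook by its top bar, let go of, clear of the worktop (horizontal distance between stirrup_bar and hook_seat below 0.018 m and distance between stirrup_bar and hook_seat below 0.02 m and contact force between load_stirrup and strip above 3 N and contact force between load_stirrup and the fingers below 0.1 N and height (world z) of load_stirrup above 0.02 m and angle between load_stirrup's own z axis and vertical below 0.2 rad and linear speed of load_stirrup below 0.04 m/s), for 0.3 s.
At the end, for the whole second after the job is handed in: Load hangs still on the hook, bar within 18 mm of the seat's middle, let go. Gauge held in the fingers, upright to 0.05 rad, along the strip to 0.15 rad, foot flush on the rails (2 mm) with 1 to 18 N, tip on the strip within 5.5 mm of the spot's centre with 0.4 to 4 N (all of step 1 and horizontal distance between gauge_tip and spot below 0.0055 m and distance between gauge_tip and spot below 0.0065 m and angle between gauge's own z axis and vertical below 0.05 rad and angle between the x axis of gauge and the x axis of bend_rig, either way round below 0.15 rad and z of gauge in the frame of bend_rig between 0.1855 and 0.19 m and contact force between gauge and strip between 0.4 and 4 N and contact force between gauge and reference_rails between 1 and 18 N and contact force between gauge and the fingers above 2 N and linear speed of gauge below 0.02 m/s); the arm keeps its last pose, push and grip.
It fails at once if the gauge is pressed hard on the rails (over 30 N) (contact force between gauge and reference_rails above 30 N).
It fails at once if a bystander (flask, marker pen or tin) is moved by more than 30 mm (distance of any of stoppered_flask, marker_pen, grease_tin from where it was at the start of the episode above 0.03 m).
It fails at once if the stoppered flask is tipped (angle between stoppered_flask's own z axis and vertical above 0.5 rad).
It also fails if it takes over 67 s, if anything falls off the work surface, if the arm or the gripper's body presses on something with over 40 N, if the wrist force passes 120 N, or if a joint passes its speed limit or range.

## Working session

There is one attempt and no reset: what is moved stays moved. The work goes in short steps, Python scripts to look and compute and a shell command to move; the robot and the scene stay as the last step left them, time stands still between calls to the robot, and variables do not carry over. Pictures are saved under pics/ and viewed, about 8 in all and at most 12, crops included, and the job is handed in when it is done.

```bash
mkdir -p pics; cat > h.py <<'E'
import numpy as np, cv2
from workcell import arm, imaging, job
def cam(n):
    s=arm.observe(); c=imaging.camera(n)
    if n=="wrist":
        T=np.eye(4);T[:3,:3]=s["tcp_rot"];T[:3,3]=s["position"];W=T@np.array(c["mount"])
        c["orientation"]=W[:3,:3];c["origin"]=W[:3,3]
    return c
def ray(c,u,v):
    d=np.array(c["orientation"])@np.linalg.solve(c["intrinsics"],[u,v,1.]);return np.array(c["origin"]),d
def onz(c,u,v,z):
    o,d=ray(c,u,v);return o+d*(z-o[2])/d[2]
def proj(c,p):
    q=np.array(c["intrinsics"])@(np.array(c["orientation"]).T@(np.array(p)-c["origin"]));return q[:2]/q[2]
def tri(c1,p1,c2,p2):
    o1,d1=ray(c1,*p1);o2,d2=ray(c2,*p2)
    t=np.linalg.lstsq(np.c_[d1,-d2],o2-o1,rcond=None)[0];a,b=o1+t[0]*d1,o2+t[1]*d2
    return (a+b)/2,np.linalg.norm(a-b)
def st():
    s=arm.observe()
    for k in("time","joints","position","tcp_rot","contact_force","width"):print(k,np.round(s[k],4).tolist())
E
python3 - <<'E'
from h import *
import pickle
np.set_printoptions(precision=4,suppress=True)
d={}
for n in("scene","top"):
    c=cam(n);d[n]=c;cv2.imwrite(f"pics/{n}0.png",c["image"]);print(n,c["origin"],c["orientation"],c["intrinsics"])
pickle.dump(d,open("c0.pkl","wb"))
st()
E
```

```text
scene [-0.5407  0.1955  1.5651] [[-0.1649 -0.7999  0.577 ]
 [-0.9863  0.1399 -0.0878]
 [-0.0105 -0.5836 -0.812 ]] [[508.3913   0.     311.8214]
 [  0.     508.3913 196.1663]
 [  0.       0.       1.    ]]
top [0.2827 0.0205 1.4521] [[ 0.0234 -0.9905  0.1354]
 [-0.9995 -0.0201  0.0256]
 [-0.0227 -0.136  -0.9905]] [[452.8402   0.     317.8519]
 [  0.     452.8402 201.8971]
 [  0.       0.       1.    ]]
time 0.1
joints [-1.323, 0.2606, -0.1392, 1.1727, 0.0, 1.5708]
position [0.1286, -0.5084, 0.2305]
tcp_rot [[0.9695, 0.2453, -0.0004], [0.2453, -0.9695, 0.0017], [0.0, -0.0017, -1.0]]
contact_force [-0.3978, -0.281, 0.2998]
width 0.0854
```

View pics/scene0.png

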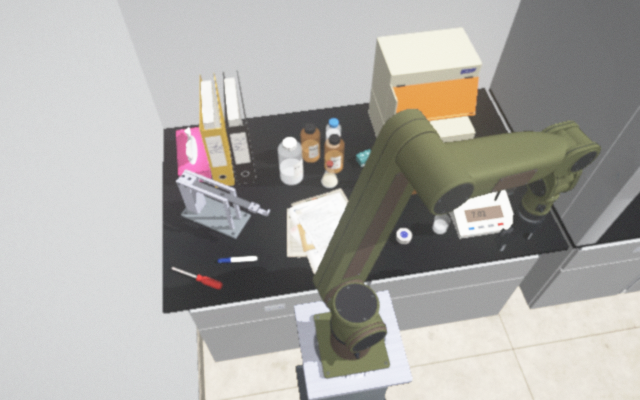

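View pics/top0.png

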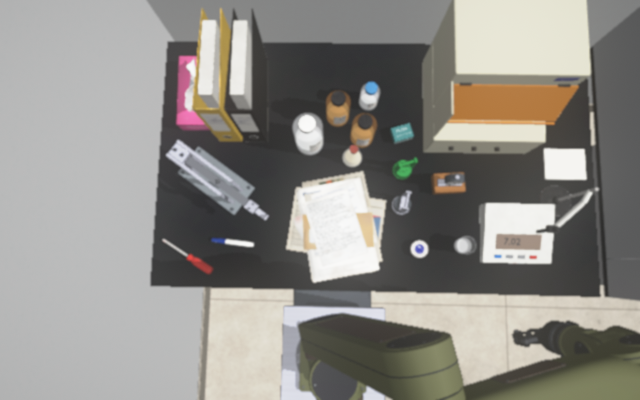

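Top view: the rig is at (215,180) with its hook end at (262,212). The gauge block is at (449,183) and the flask at (352,156). The pen is at (232,242) and the tin at (420,249). Load candidates are the grey one at (402,203) and the green one at (404,168). The grey one fits (steel); the green one is the look-alike. I'll confirm with an enlarged crop.

```bash
python3 - <<'E'
from h import *
import pickle
np.set_printoptions(precision=4,suppress=True)
d=pickle.load(open("c0.pkl","rb"));c=d["top"];im=c["image"]
a=cv2.resize(im[140:270,375:485],None,fx=4,fy=4,interpolation=cv2.INTER_CUBIC)
b=cv2.resize(im[130:230,160:280],None,fx=3,fy=3,interpolation=cv2.INTER_CUBIC)
o=np.zeros((520,800,3),np.uint8);o[:520,:440]=a;o[:300,440:800]=b;cv2.imwrite("pics/crop1.png",o)
for n,u,v,z in[("load",402,203,.11),("green",404,168,.1),("gauge",449,182,.09),("hook",262,212,.17),("clamp",178,152,.19),("flask",352,156,.05),("tin",420,249,.02),("pen",232,242,.01),("beaker",465,245,.03)]:print(n,onz(c,u,v,z))
E
```

```text
load [ 0.468  -0.1955  0.11  ]
green [ 0.5766 -0.2034  0.1   ]
gauge [ 0.538  -0.3409  0.09  ]
hook [0.4256 0.2126 0.17  ]
clamp [0.592 0.459 0.19 ]
flask [ 0.6232 -0.0479  0.05  ]
tin [ 0.3362 -0.2659  0.02  ]
pen [0.3452 0.3287 0.01  ]
beaker [ 0.3513 -0.4031  0.03  ]
```

View pics/crop1.png

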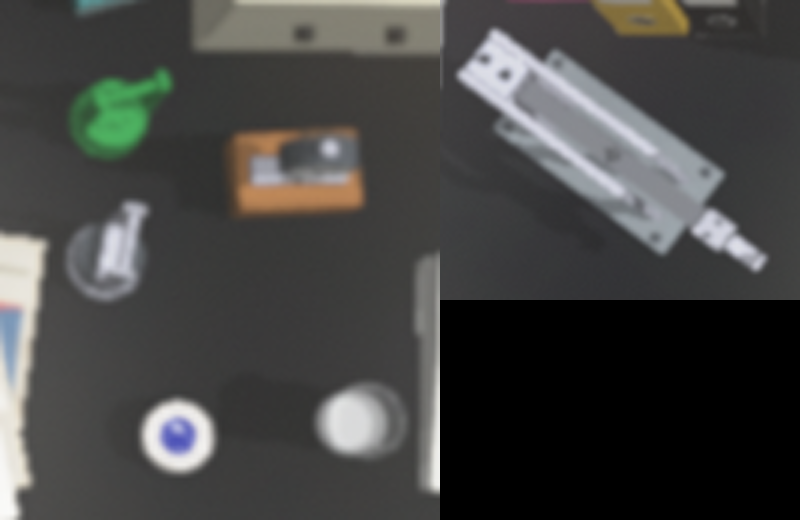

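The crop confirms the load is the bare-steel stirrup at top-view pixel ≈(402,203), and the green one at (404,168) is the look-alike. I'll go over the load for a wrist look.

```bash
python3 -m crank '[[0,0,-0.04,0,0,0,-1],[0.03,-0.02,-0.08,0,0,0,-1],[0.36,-0.20,-0.08,0,0,0,-1],[0.36,-0.20,-0.08,0,0,0,-1],[0.36,-0.20,-0.08,0,0,0,-1],[0.36,-0.20,-0.08,0,0,0,-1],[0.36,-0.20,-0.08,0,0,0,-1],[0.36,-0.20,-0.08,0,0,0,-1],[0.36,-0.20,-0.08,0,0,0,-1],[0.36,-0.20,-0.08,0,0,0,-1],[0.36,-0.20,-0.08,0,0,0,-1],[0.36,-0.20,-0.08,0,0,0,-1]]' 60; python3 -m crank '[[0,0,0,0,0,0,-1],[0,0,0,0,0,0,-1]]'
python3 - <<'E'
from h import *
import pickle
np.set_printoptions(precision=4,suppress=True)
st();c=cam("wrist");pickle.dump(c,open("w1.pkl","wb"));cv2.imwrite("pics/w1.png",c["image"]);print(c["mount"],c["intrinsics"],c["origin"])
for p in[(.468,-.196,.11),(.538,-.341,.09),(.468,-.196,0)]:print(proj(c,p))
E
```

```text
time: 1.1
position: [0.4323, -0.2229, 0.3109]
tcp_rot: [[0.968, 0.251, 0.002], [0.251, -0.968, 0.002], [0.002, -0.002, -1.0]]
contact_force: [0.7, 0.1, -0.4]
width: 0.0857
time: 1.27
position: [0.4284, -0.2265, 0.3108]
tcp_rot: [[0.969, 0.247, -0.002], [0.247, -0.969, -0.0], [-0.002, -0.0, -1.0]]
contact_force: [0.1, -0.4, -0.4]
width: 0.0851
time 1.2667
joints [-0.4859, 0.1691, -0.0512, 1.3519, -0.0008, 2.4064]
position [0.4284, -0.2265, 0.3108]
tcp_rot [[0.9691, 0.2468, -0.0017], [0.2468, -0.9691, -0.0], [-0.0016, -0.0004, -1.0]]
contact_force [0.1024, -0.4013, -0.3795]
width 0.0851
[[ 0.0011 -0.959  -0.2833  0.0732]
 [ 1.      0.0005  0.0022  0.0008]
 [-0.0019 -0.2833  0.959  -0.1425]
 [ 0.      0.      0.      1.    ]] [[299.418    0.     315.1905]
 [  0.     299.418  200.1665]
 [  0.       0.       1.    ]] [ 0.4998 -0.2092  0.4532]
[296.3241 136.6806]
[432.9911 107.2265]
[300.7057 130.5997]
```

View pics/w1.png

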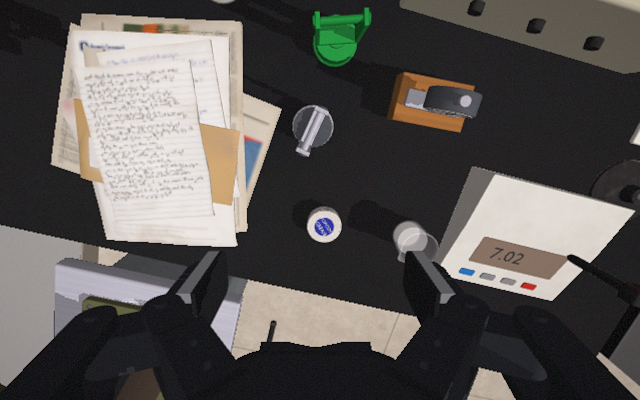

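Wrist view: the load's bar runs from (322,108) to (303,153), the green look-alike is at (335,40) and the gauge on its block at (440,100). The tin is at (323,224).

```bash
python3 - <<'E'
from h import *
import pickle
np.set_printoptions(precision=4,suppress=True)
c=pickle.load(open("w1.pkl","rb"));im=c["image"]
g=im.max(2).copy();r=np.zeros_like(g);r[100:165,285:340]=g[100:165,285:340]
for t in(130,160,190):
    m=(r>t).astype(np.uint8);n,l,s,ce=cv2.connectedComponentsWithStats(m);i=1+s[1:,4].argmax()
    pts=np.argwhere(l==i)[:,::-1].astype(np.float32);q=cv2.minAreaRect(pts);b=cv2.boxPoints(q)
    print(t,s[i],q);P=np.array([onz(c,*p,.116) for p in b]);print(P[:,:2],P.mean(0))
a=cv2.resize(im[85:175,270:350],None,fx=5,fy=5,interpolation=cv2.INTER_CUBIC)
b=cv2.resize(im[60:145,380:500],None,fx=3,fy=3,interpolation=cv2.INTER_CUBIC)
o=np.zeros((450,760,3),np.uint8);o[:450,:400]=a;o[:255,400:760]=b;cv2.imwrite("pics/crop2.png",o)
E
```

```text
130 [296 105  37  52 589] ((315.3276062011719, 131.14913940429688), (32.93157958984375, 51.32579803466797), 8.53076457977295)
[[ 0.4496 -0.1995]
 [ 0.5044 -0.1949]
 [ 0.5083 -0.2301]
 [ 0.4533 -0.2363]] [ 0.4789 -0.2152  0.116 ]
160 [297 106  36  50 464] ((315.6168212890625, 132.06832885742188), (23.45119285583496, 49.70585250854492), 20.854459762573242)
[[ 0.453  -0.1993]
 [ 0.5059 -0.2063]
 [ 0.5035 -0.2314]
 [ 0.45   -0.2255]] [ 0.4781 -0.2156  0.116 ]
190 [304 113  20  37 147] ((313.7490234375, 131.55992126464844), (4.782807350158691, 38.98617172241211), 24.145540237426758)
[[ 0.4581 -0.2071]
 [ 0.4994 -0.2147]
 [ 0.4986 -0.2198]
 [ 0.4572 -0.2123]] [ 0.4783 -0.2135  0.116 ]
```

View pics/crop2.png

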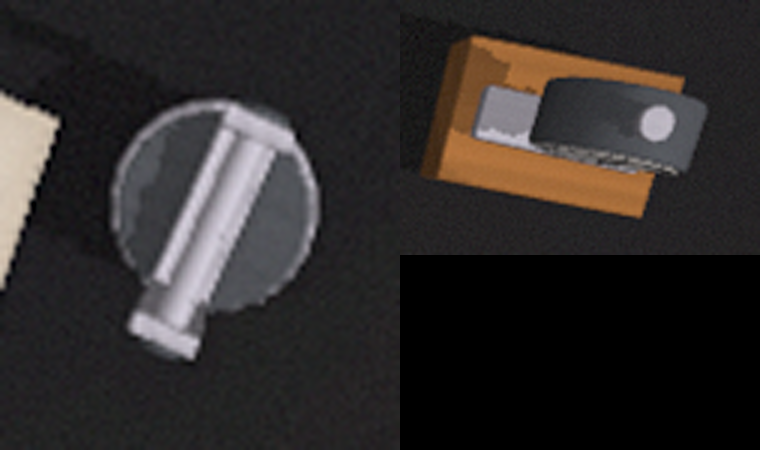

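```bash
cat >> h.py <<'E'
def go(target,yaw_y,near=None):
    """tool shift + turn (deg) to reach world target pointing down with tool y axis at angle yaw_y (deg)"""
    s=arm.observe();R=np.array(s["tcp_rot"]);p=np.array(s["position"])
    a=np.deg2rad(yaw_y);y=np.array([np.cos(a),np.sin(a),0]);z=np.array([0,0,-1.]);Rt=np.c_[np.cross(y,z),y,z]
    rv=cv2.Rodrigues(R.T@Rt)[0].ravel()*180/np.pi
    print("shift",np.round(R.T@(np.array(target)-p),4),"turn",np.round(rv,2))
E
python3 - <<'E'
from h import *
import pickle
np.set_printoptions(precision=4,suppress=True)
c=pickle.load(open("w1.pkl","rb"))
A=onz(c,321.4,111,.116);B=onz(c,302.8,152.4,.116);d=A-B;m=(A+B)/2
print("bar",A,B,m,np.linalg.norm(d),np.degrees(np.arctan2(d[1],d[0])))
print("disc",onz(c,270+215/5,85+207/5,.04))
f=lambda x,y,z:onz(c,380+(x-400)/3,60+y/3,z)
print("cap",f(657,123,.130))
for p in[(472,38),(684,77),(440,178),(641,215)]:print("blk",f(*p,.036))
for p in[(487,87),(475,132)]:print("footend",f(*p,.046))
print("green",onz(c,317,20,.116),onz(c,366,15,.116),onz(c,335,45,.04))
yaw=np.degrees(np.arctan2(d[1],d[0]));go([m[0],m[1],.20],yaw)
E
```

```text
bar [ 0.5017 -0.2162  0.116 ] [ 0.4535 -0.2073  0.116 ] [ 0.4776 -0.2117  0.116 ] 0.04904297917522398 -10.49231707675007
disc [ 0.4802 -0.2119  0.04  ]
cap [ 0.5478 -0.3568  0.13  ]
blk [ 0.5745 -0.3091  0.036 ]
blk [ 0.5825 -0.4038  0.036 ]
blk [ 0.5158 -0.3144  0.036 ]
blk [ 0.523 -0.408  0.036]
footend [ 0.556  -0.3193  0.046 ]
footend [ 0.5374 -0.3204  0.046 ]
green [ 0.5847 -0.1899  0.116 ] [ 0.6011 -0.2359  0.116 ] [ 0.5827 -0.2142  0.04  ]
shift [ 0.0522 -0.0027  0.1109] turn [ -0.06   0.07 -65.32]
```

```bash
python3 -m crank '[[0.052,-0.003,0.05,0,0,-65,-0.8],[0.052,-0.003,0.11,0,0,-65,-0.8],[0.052,-0.003,0.11,0,0,-65,-0.8],[0.052,-0.003,0.11,0,0,-65,-0.8],[0.052,-0.003,0.11,0,0,-65,-0.8],[0.052,-0.003,0.11,0,0,-65,-0.8],[0.052,-0.003,0.11,0,0,-65,-0.8],[0.052,-0.003,0.11,0,0,-65,-0.8],[0.052,-0.003,0.11,0,0,-65,-0.8],[0.052,-0.003,0.11,0,0,-65,-0.8],[0.052,-0.003,0.11,0,0,-65,-0.8],[0.052,-0.003,0.11,0,0,-65,-0.8]]' 60
python3 - <<'E'
from h import *
np.set_printoptions(precision=4,suppress=True)
st();c=cam("wrist");cv2.imwrite("pics/w2.png",c["image"])
im=c["image"];g=im.max(2)
for s in(-1,1):
    a=np.deg2rad(-10.5);P=np.array([.479,-.212,.116])+s*.0245*np.array([np.cos(a),np.sin(a),0]);print(proj(c,P))
go([.479,-.212,.076],-10.5)
E
```

```text
time: 2.32
position: [0.4776, -0.2121, 0.2014]
tcp_rot: [[0.192, 0.981, -0.0], [0.981, -0.192, -0.0], [-0.0, -0.0, -1.0]]
contact_force: [1.6, -0.6, 0.2]
width: 0.0768
time 2.3167
joints [-0.4177, 0.2706, -0.203, 1.0973, -0.0002, 1.3461]
position [0.4776, -0.2121, 0.2014]
tcp_rot [[0.1918, 0.9814, -0.0002], [0.9814, -0.1918, -0.0002], [-0.0002, -0.0002, -1.0]]
contact_force [1.5601, -0.5809, 0.1641]
width 0.0768
[284.208  204.9305]
[345.6191 204.3784]
shift [0.0001 0.0012 0.1254] turn [-0.01  0.   -0.51]
```

View pics/w2.png

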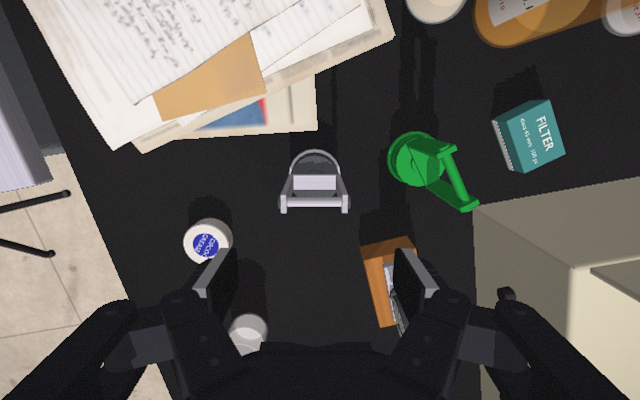

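The bar's ends show at (284,204) and (346,204), as predicted and square to the jaws. Next I descend and grip.

```bash
python3 -m crank '[[0,0.001,0.04,0,0,0,-0.8],[0,0.001,0.08,0,0,0,-0.8],[0,0.001,0.11,0,0,0,-0.8],[0,0.001,0.125,0,0,0,-0.8],[0,0.001,0.125,0,0,0,-0.8],[0,0.001,0.125,0,0,0,1],[0,0.001,0.125,0,0,0,1],[0,0.001,0.125,0,0,0,1],[0,0.001,0.125,0,0,0,1],[0,0.001,0.125,0,0,0,1],[0,0.001,0.125,0,0,0,1],[0,0.001,0.125,0,0,0,1]]' 60
python3 -m crank '[[0,0,-0.01,0,0,0,1],[0,0,-0.05,0,0,0,1],[0,0,-0.09,0,0,0,1],[0,0,-0.13,0,0,0,1],[0,0,-0.13,0,0,0,1],[0,0,-0.13,0,0,0,1]]' 60
python3 - <<'E'
from h import *
np.set_printoptions(precision=4,suppress=True)
st()
import pickle
c=pickle.load(open("c0.pkl","rb"))["top"]
f=lambda x,y,z:onz(c,160+(x-440)/3,130+y/3,z)
print("spot",f(613,153,.172),"hooklip",f(762,262,.178),"shoe",f(712,228,.175),"clamp",f(490,60,.19))
print("rails",f(552,62,.188),f(688,168,.188),f(470,75,.188),f(630,205,.188))
E
```

```text
time: 3.37
position: [0.4796, -0.2116, 0.0777]
tcp_rot: [[0.188, 0.982, 0.001], [0.982, -0.188, -0.001], [-0.001, 0.001, -1.0]]
contact_force: [-3.7, 0.4, 5.9]
width: 0.0534
time: 3.87
position: [0.482, -0.2122, 0.2094]
tcp_rot: [[0.187, 0.982, 0.007], [0.982, -0.187, -0.003], [-0.001, 0.008, -1.0]]
contact_force: [-0.6, 0.5, -5.9]
width: 0.0533
time 3.8667
joints [-0.415, 0.2673, -0.1863, 1.1094, 0.0004, 1.3442]
position [0.482, -0.2122, 0.2094]
tcp_rot [[0.1873, 0.9823, 0.0073], [0.9823, -0.1873, -0.0028], [-0.0014, 0.0077, -1.0]]
contact_force [-0.6237, 0.5129, -5.9471]
width 0.0533
spot [0.5127 0.3443 0.172 ] hooklip [0.4099 0.1956 0.178 ] shoe [0.4416 0.245  0.175 ] clamp [0.5978 0.4633 0.19  ]
rails [0.5974 0.4039 0.188 ] [0.4968 0.268  0.188 ] [0.5832 0.4823 0.188 ] [0.4603 0.3214 0.188 ]
```

```bash
python3 - <<'E'
from h import *
go([.36,.125,.26],-34.7)
E
```

```text
shift [ 0.3083 -0.1826 -0.0525] turn [ 4.50e-01 -1.00e-02  2.39e+01]
```

```bash
python3 -m crank '[[0.01,-0.006,-0.03,0,0,2,1],[0.03,-0.018,-0.052,0,0,4,1],[0.06,-0.036,-0.052,0,0,8,1],[0.09,-0.054,-0.052,0,0,12,1],[0.12,-0.072,-0.052,0,0,16,1],[0.15,-0.09,-0.052,0,0,20,1],[0.18,-0.108,-0.052,0,0,24,1],[0.21,-0.126,-0.052,0,0,24,1],[0.24,-0.144,-0.052,0,0,24,1],[0.27,-0.162,-0.052,0,0,24,1],[0.295,-0.174,-0.052,0,0,24,1],[0.308,-0.183,-0.052,0,0,24,1]]' 60
python3 -m crank '[[0,0,0,0,0,0,1],[0,0,0,0,0,0,1],[0,0,0,0,0,0,1],[0,0,0,0,0,0,1]]' 60
python3 - <<'E'
from h import *
import pickle
np.set_printoptions(precision=4,suppress=True)
st();c=cam("wrist");pickle.dump(c,open("w3.pkl","wb"));t=cam("top");pickle.dump(t,open("t3.pkl","wb"));cv2.imwrite("pics/t3.png",t["image"])
cv2.imwrite("pics/w3.png",c["image"])
E
```

```text
time: 4.87
position: [0.3551, 0.1278, 0.2563]
tcp_rot: [[0.568, 0.823, -0.004], [0.823, -0.568, 0.001], [-0.002, -0.003, -1.0]]
contact_force: [-0.2, -0.4, -5.1]
width: 0.0533
time: 5.2
position: [0.3571, 0.1248, 0.2575]
tcp_rot: [[0.572, 0.82, -0.002], [0.82, -0.572, -0.001], [-0.002, -0.001, -1.0]]
contact_force: [-0.7, -0.5, -5.0]
width: 0.0535
time 5.2
joints [0.3364, -0.0032, -0.3827, 1.1931, -0.0003, 2.5158]
position [0.3571, 0.1248, 0.2575]
tcp_rot [[0.5717, 0.8205, -0.0016], [0.8205, -0.5717, -0.0008], [-0.0016, -0.0008, -1.0]]
contact_force [-0.6957, -0.4848, -4.9757]
width 0.0535
```

View pics/w3.png

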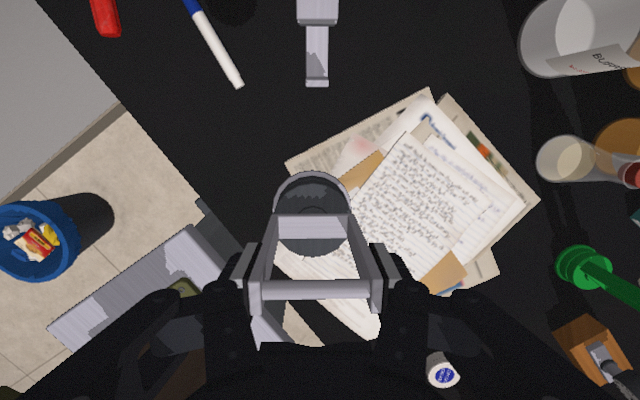

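The hook shows at (317,24..87), with the shoe edge at y≈23 and the lip at y≈80, parallel to tool x. A second, higher wrist view gives its height by triangulation.

```bash
python3 -m crank '[[0,0,-0.03,0,0,0,1],[0,0,-0.06,0,0,0,1],[0,0,-0.09,0,0,0,1],[0,0,-0.11,0,0,0,1],[0,0,-0.12,0,0,0,1],[0,0,-0.12,0,0,0,1],[0,0,-0.12,0,0,0,1],[0,0,-0.12,0,0,0,1]]' 60
python3 - <<'E'
from h import *
import pickle
np.set_printoptions(precision=4,suppress=True)
st();c=cam("wrist");pickle.dump(c,open("w4.pkl","wb"))
w=pickle.load(open("w3.pkl","rb"))
o=np.zeros((600,800,3),np.uint8)
o[:400,:400]=cv2.resize(w["image"][0:100,270:370],None,fx=4,fy=4,interpolation=cv2.INTER_CUBIC)
o[:600,400:800]=cv2.resize(c["image"][0:150,270:370],None,fx=4,fy=4,interpolation=cv2.INTER_CUBIC)
cv2.imwrite("pics/crop4.png",o)
E
```

```text
time: 5.97
position: [0.357, 0.1251, 0.3772]
tcp_rot: [[0.571, 0.821, -0.002], [0.821, -0.571, -0.001], [-0.001, -0.001, -1.0]]
contact_force: [-0.4, -0.3, -5.2]
width: 0.0533
time 5.9667
joints [0.3369, -0.0179, -0.0884, 1.502, 0.0, 2.516]
position [0.357, 0.1251, 0.3772]
tcp_rot [[0.5715, 0.8206, -0.0016], [0.8206, -0.5715, -0.0006], [-0.0014, -0.001, -1.0]]
contact_force [-0.3833, -0.314, -5.2152]
width 0.0533
```

View pics/crop4.png

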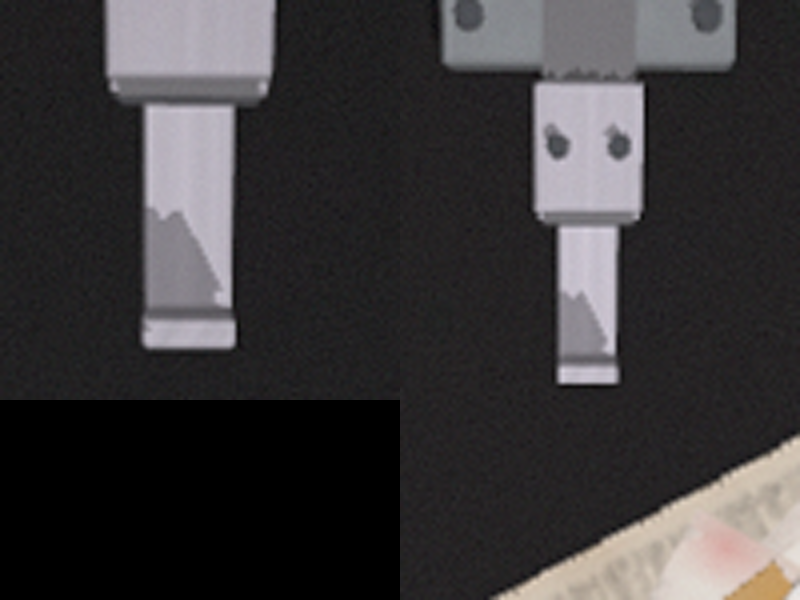

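```bash
python3 - <<'E'
from h import *
import pickle
np.set_printoptions(precision=4,suppress=True)
a=pickle.load(open("w3.pkl","rb"));b=pickle.load(open("w4.pkl","rb"))
for n,x1,y1,x2,y2 in[("seat/shoe",189,103.5,188,224.5),("shoetopL",110,77,536,213),("shoetopR",270,77,641,213),("lipL",143,348,557,384),("lipR",236,348,619,384),("liptop",189.5,318,188,364),("lip2",189.5,308,188,357)]:
    if x2>400:x2-=400
    print(n,tri(a,(270+x1/4,y1/4),b,(270+x2/4,y2/4)))
# assume z
for z in(.165,.17):print(z,onz(b,270+188/4,224.5/4,z),onz(a,270+189/4,103.5/4,z), "strip edge dir")
# bar center line direction from view b at seat z
p=onz(b,270+188/4,260/4,.167);q=onz(b,270+189/4,150/4,.178);print(np.degrees(np.arctan2(*(q-p)[1::-1])))
E
```

```text
seat/shoe (array([0.4338, 0.2293, 0.1642]), np.float64(0.00048141399029325287))
shoetopL (array([0.4231, 0.2373, 0.1779]), np.float64(7.131145531624264e-05))
shoetopR (array([0.4455, 0.2224, 0.1758]), np.float64(0.0009707710317662293))
lipL (array([0.4033, 0.1992, 0.1918]), np.float64(2.10336283256533e-05))
lipR (array([0.4169, 0.1907, 0.1787]), np.float64(0.0007847791543830503))
liptop (array([0.4129, 0.1992, 0.182 ]), np.float64(0.0004153975000943114))
lip2 (array([0.4141, 0.2009, 0.1772]), np.float64(0.0004088092743900566))
0.165 [0.4339 0.229  0.165 ] [0.4335 0.2292 0.165 ] strip edge dir
0.17 [0.4334 0.2284 0.17  ] [0.4327 0.2283 0.17  ] strip edge dir
54.89789238388169
```

```bash
python3 -m crank '[[0,0.003,0.04,0,0,0,1],[0,0.003,0.08,0,0,0,1],[0,0.003,0.12,0,0,0,1],[0,0.003,0.16,0,0,0,1],[0,0.003,0.19,0,0,0,1],[0,0.003,0.205,0,0,0,1],[0,0.003,0.208,0,0,0,1],[0,0.003,0.208,0,0,0,1],[0.02,0.003,0.208,0,0,0,1],[0.04,0.003,0.208,0,0,0,1],[0.04,0.003,0.208,0,0,0,1],[0.04,0.003,0.208,0,0,0,1]]' 60
python3 - <<'E'
from h import *
import pickle
np.set_printoptions(precision=4,suppress=True)
st()
c=cam("wrist");cv2.imwrite("pics/w5.png",c["image"])
go([.4246,.2159,.168],-34.9)
E
```

```text
time: 7.02
position: [0.3847, 0.1579, 0.1719]
tcp_rot: [[0.57, 0.822, 0.003], [0.822, -0.57, 0.001], [0.003, 0.002, -1.0]]
contact_force: [-1.3, -1.0, -4.4]
width: 0.0533
time 7.0167
joints [0.3895, 0.1096, -0.4931, 0.9644, -0.0001, 2.5667]
position [0.3847, 0.1579, 0.1719]
tcp_rot [[0.5699, 0.8217, 0.0035], [0.8217, -0.5699, 0.0013], [0.0031, 0.0021, -1.0]]
contact_force [-1.2732, -0.9632, -4.4164]
width 0.0533
shift [0.0718 0.0002 0.0035] turn [ 0.07 -0.07  0.12]
```

View pics/w5.png

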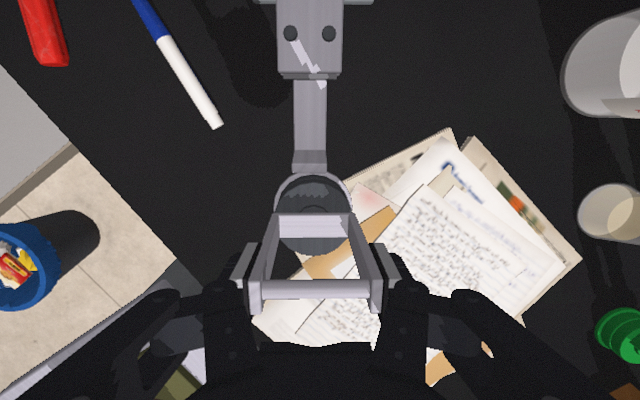

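```bash
python3 - <<'E'
from h import *
np.set_printoptions(precision=4,suppress=True)
s=arm.observe();c=cam("wrist");R=np.array(s["tcp_rot"])
for n,u,v,z in[("seat/shoe",311,80,.166),("liptop",309,150,.184),("liplow",309,172,.166),("bar top",314,281,.1719+.0363)]:
    p=onz(c,u,v,z);print(n,p,"tool",R.T@(p-s["position"]))
E
```

```text
seat/shoe [0.4323 0.2282 0.166 ] tool [ 0.0863 -0.0005  0.0055]
liptop [0.4146 0.2041 0.184 ] tool [ 0.0565 -0.0013 -0.0125]
liplow [0.4068 0.1935 0.166 ] tool [ 0.0433 -0.0017  0.0055]
bar top [0.3883 0.1625 0.2082] tool [ 0.0073  0.0009 -0.0367]
```

```bash
python3 -m crank '[[0.02,0,0.002,0,0,0,1],[0.04,0,0.002,0,0,0,1],[0.06,0,0.002,0,0,0,1],[0.068,0,0.002,0,0,0,1],[0.068,0,0.002,0,0,0,1],[0.068,0,0.012,0,0,0,1],[0.068,0,0.022,0,0,0,1],[0.068,0,0.028,0,0,0,1],[0.068,0,0.032,0,0,0,1],[0.068,0,0.036,0,0,0,1],[0.068,0,0.036,0,0,0,1],[0.068,0,0.036,0,0,0,1]]' 60
python3 -c "
from h import *
st()"
```

```text
time: 8.12
position: [0.4213, 0.2122, 0.1344]
tcp_rot: [[0.571, 0.821, -0.0], [0.821, -0.571, -0.0], [-0.0, -0.0, -1.0]]
contact_force: [0.2, -0.5, -4.5]
width: 0.0531
time 8.1167
joints [0.4667, 0.2363, -0.4389, 0.8958, -0.0001, 2.6452]
position [0.4213, 0.2122, 0.1344]
tcp_rot [[0.571, 0.821, -0.0002], [0.821, -0.571, -0.0002], [-0.0003, -0.0, -1.0]]
contact_force [0.211, -0.518, -4.5]
width 0.0531
```

```bash
python3 -m crank '[[0,0,0.003,0,0,0,1],[0,0,0.006,0,0,0,1],[0,0,0.008,0,0,0,1],[0,0,0.008,0,0,0,1],[0,0,0.008,0,0,0,1]]' 60
python3 -m crank '[[0,0,0.002,0,0,0,1],[0,0,0.004,0,0,0,1],[0,0,0.004,0,0,0,1],[0,0,0.004,0,0,0,1]]' 60
```

```text
time: 8.53
position: [0.4221, 0.213, 0.1267]
tcp_rot: [[0.571, 0.821, 0.001], [0.821, -0.571, 0.001], [0.001, 0.001, -1.0]]
contact_force: [1.0, 1.3, -1.6]
width: 0.0532
time: 8.87
position: [0.4222, 0.2131, 0.1226]
tcp_rot: [[0.571, 0.821, 0.001], [0.821, -0.571, 0.001], [0.002, 0.001, -1.0]]
contact_force: [1.1, 2.3, -0.0]
width: 0.0533
```

The strip now carries the load (z force ≈ 0), so I release.

```bash
python3 -m crank '[[0,0,0.0005,0,0,0,-0.35],[0,0,0.0005,0,0,0,-0.6],[0,0,0.0005,0,0,0,-0.8],[0,0,0.0005,0,0,0,-0.8],[0,0,0,0,0,0,-0.8],[0,0,0,0,0,0,-0.8],[0,0,0,0,0,0,-0.8],[0,0,0,0,0,0,-0.8]]' 60
python3 - <<'E'
from h import *
st();c=cam("wrist");cv2.imwrite("pics/w6.png",c["image"])
E
```

```text
time: 9.53
position: [0.4214, 0.2125, 0.1223]
tcp_rot: [[0.571, 0.821, -0.0], [0.821, -0.571, -0.0], [-0.0, 0.0, -1.0]]
contact_force: [-0.3, -0.5, 0.3]
width: 0.0768
time 9.5333
joints [0.467, 0.2479, -0.4587, 0.8642, -0.0, 2.6453]
position [0.4214, 0.2125, 0.1223]
tcp_rot [[0.5708, 0.8211, -0.0], [0.8211, -0.5708, -0.0001], [-0.0, 0.0, -1.0]]
contact_force [-0.3314, -0.5391, 0.3232]
width 0.0768
```

View pics/w6.png

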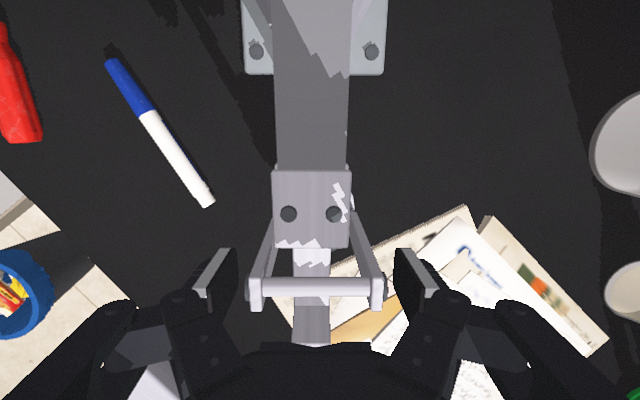

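The load hangs freely: the bar lies across the hook at y≈285, behind the shoe edge at y≈247, and the fingers are clear at (225,275) and (415,275). I rise and measure the spot and the rails.

```bash
python3 -m crank '[[0,0,-0.02,0,0,0,-0.8],[0,0,-0.05,0,0,0,-0.8],[0,0,-0.09,0,0,0,-0.8],[0,0,-0.13,0,0,0,-0.8],[0.02,0,-0.16,0,0,0,-0.8],[0.05,0,-0.19,0,0,0,-0.8],[0.08,0,-0.21,0,0,0,-0.8],[0.08,0,-0.21,0,0,0,-0.8],[0.08,0,-0.21,0,0,0,-0.8],[0.08,0,-0.21,0,0,0,-0.8]]' 60
python3 - <<'E'
from h import *
import pickle
np.set_printoptions(precision=4,suppress=True)
st();c=cam("wrist");pickle.dump(c,open("w7.pkl","wb"))
d=np.array([.571,.821,0]);
print(proj(c,np.array([.4234,.2143,.168])+.136*d),proj(c,[.4234,.2143,.16]))
cv2.imwrite("pics/w7.png",cv2.resize(c["image"][0:220,160:480],None,fx=2.5,fy=2.5,interpolation=cv2.INTER_CUBIC))
E
```

```text
time: 10.42
position: [0.4666, 0.2779, 0.3315]
tcp_rot: [[0.571, 0.821, -0.002], [0.821, -0.571, -0.001], [-0.002, -0.001, -1.0]]
contact_force: [-0.9, 0.0, 0.2]
width: 0.0771
time 10.4167
joints [0.5373, 0.2739, 0.1401, 1.4389, -0.0002, 2.7153]
position [0.4666, 0.2779, 0.3315]
tcp_rot [[0.5706, 0.8212, -0.0016], [0.8212, -0.5706, -0.0012], [-0.0019, -0.0006, -1.0]]
contact_force [-0.8651, 0.0499, 0.2363]
width 0.0771
[314.2948 124.8987] [314.2191 246.6511]
```

View pics/w7.png

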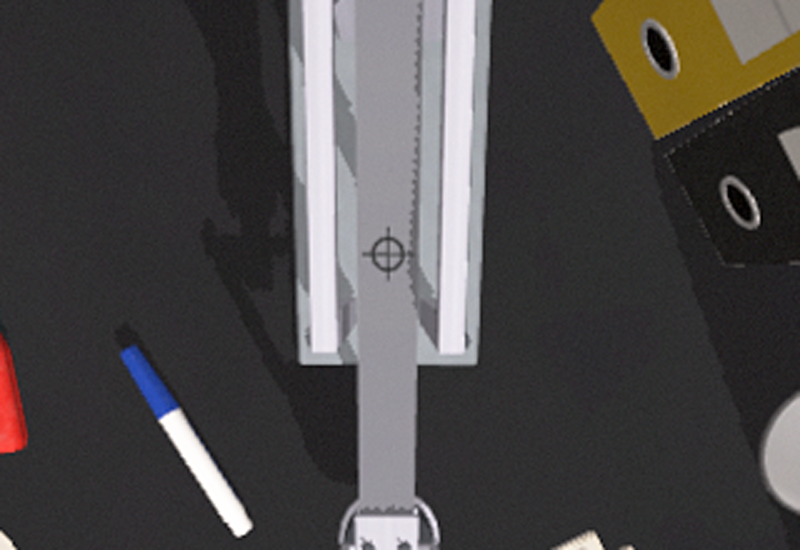

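The ringed spot is at (315,101.6) full-frame, with the rails either side.

```bash
python3 - <<'E'
from h import *
import pickle
np.set_printoptions(precision=4,suppress=True)
c=pickle.load(open("w7.pkl","rb"))
f=lambda x,y,z:onz(c,160+(x+.5)/2.5-.5,(y+.5)/2.5-.5,z)
s=f(388,254,.168);print("spot",s)
L=f(325,352,.188);R=f(452.5,352,.188);L2=f(317,2,.188);R2=f(459,2,.188)
print(L,R,L2,R2,"gauge",np.linalg.norm(L-R),np.linalg.norm(L2-R2))
d=(L2+R2-L-R)[:2];a=np.degrees(np.arctan2(d[1],d[0]));print("rig yaw",a)
m=(L+R)/2;e=d/np.linalg.norm(d);print("spot from rail ends",m[:2]+.036*e, "spot from seat",np.array([.4234,.2143])+.136*e)
st()
go([.545,-.357,.40],4.6);go([.50,0,.42],4.6)
E
```

```text
spot [0.5142 0.3439 0.168 ]
[0.4744 0.3282 0.188 ] [0.5139 0.3008 0.188 ] [0.5398 0.4222 0.188 ] [0.5786 0.3954 0.188 ] gauge 0.047969535196455804 0.047190315631938755
rig yaw 55.395251349217524
spot from rail ends [0.5146 0.3441] spot from seat [0.5006 0.3262]
time 10.4667
joints [0.537, 0.2734, 0.1386, 1.4388, -0.0002, 2.7153]
position [0.4661, 0.2774, 0.3312]
tcp_rot [[0.5708, 0.8211, -0.0024], [0.8211, -0.5708, -0.0016], [-0.0027, -0.0011, -1.0]]
contact_force [-0.4807, 0.4364, 0.0385]
width 0.0768
shift [-0.4761  0.4268 -0.068 ] turn [ -0.11   0.13 -39.41]
shift [-0.2087  0.1861 -0.0884] turn [ -0.11   0.13 -39.41]
```

```bash
python3 - <<'E'
from h import *
import pickle
np.set_printoptions(precision=4,suppress=True)
w7=pickle.load(open("w7.pkl","rb"));w4=pickle.load(open("w4.pkl","rb"));w3=pickle.load(open("w3.pkl","rb"))
e=np.array([np.cos(np.radians(55.4)),np.sin(np.radians(55.4))]);sp=np.array([.5144,.344]);o=sp+.01*e
def X(c,u,v,z,n):
    p=onz(c,u,v,z)[:2]-o;print(n,"rig x %.4f y %.4f"%(p@e,p@[-e[1],e[0]]))
X(w7,160+388/2.5,513/2.5,.168,"shoe start, w7")
X(w4,270+188/4,83/4,.176,"shoe start w4");X(w4,270+188/4,68/4,.012,"base plate end w4 (-70)")
X(w4,270+188/4,213/4,.176,"shoe end w4");X(w4,270+188/4,224/4,.166,"seat/shoe w4");X(w4,270+188/4,364/4,.184,"lip w4");X(w4,270+188/4,384/4,.184,"lip w4");X(w4,270+188/4,384/4,.166,"lip low")
X(w7,160+388/2.5,362/2.5,.012,"base end w7");
# w6
s=dict(p=np.array([.4214,.2125,.1223]),R=np.array([[.5708,.8211,0],[.8211,-.5708,0],[0,0,-1.]]))
c=dict(w7);T=np.eye(4);T[:3,:3]=s["R"];T[:3,3]=s["p"];W=T@np.array(w7["mount"]);c["orientation"]=W[:3,:3];c["origin"]=W[:3,3]
for z in(.150,.155):X(c,312,247,z+.010,"w6 shoe end top");X(c,314,278,z+.006,"w6 bar back edge");X(c,314,287,z+.008,"w6 bar top mid")
X(c,314,72,.012,"w6 base end")
E
```

```text
shoe start, w7 rig x -0.1160 y 0.0000
shoe start w4 rig x -0.1193 y 0.0010
base plate end w4 (-70) rig x -0.0726 y -0.0003
shoe end w4 rig x -0.1494 y 0.0011
seat/shoe w4 rig x -0.1504 y 0.0010
lip w4 rig x -0.1870 y 0.0012
lip w4 rig x -0.1920 y 0.0012
lip low rig x -0.1912 y 0.0010
base end w7 rig x -0.0689 y -0.0004
w6 shoe end top rig x -0.1484 y 0.0017
w6 bar back edge rig x -0.1642 y 0.0010
w6 bar top mid rig x -0.1672 y 0.0010
w6 shoe end top rig x -0.1460 y 0.0016
w6 bar back edge rig x -0.1612 y 0.0009
w6 bar top mid rig x -0.1640 y 0.0009
w6 base end rig x -0.0692 y 0.0008
```

The strip's end and shoe edge measure at rig x ≈ -150 mm, which puts the seat at about -168 by the shoe and lip distances. The text says x = -146. The bar now hangs at about -166. I'll re-grip and shift it ~9 mm toward the shoe, so it lies within 18 mm of the seat under either reading.

```bash
python3 -m crank '[[-0.03,0,0,0,0,0,-0.8],[-0.06,0,0,0,0,0,-0.8],[-0.08,0,0.03,0,0,0,-0.8],[-0.08,0,0.07,0,0,0,-0.8],[-0.08,0,0.11,0,0,0,-0.8],[-0.08,0,0.15,0,0,0,-0.8],[-0.08,0,0.18,0,0,0,-0.8],[-0.08,0,0.2,0,0,0,-0.8],[-0.08,0,0.21,0,0,0,-0.8],[-0.08,0,0.21,0,0,0,-0.8],[-0.08,0,0.21,0,0,0,-0.8],[-0.08,0,0.21,0,0,0,0]]' 60
python3 -m crank '[[0,0,0,0,0,0,1],[0,0,0,0,0,0,1],[0,0,0,0,0,0,1],[0,0,0,0,0,0,1],[0,0,0,0,0,0,1],[0,0,-0.006,0,0,0,1],[0,0,-0.012,0,0,0,1],[0,0,-0.016,0,0,0,1],[0,0,-0.018,0,0,0,1],[0.005,0,-0.018,0,0,0,1],[0.009,0,-0.018,0,0,0,1],[0.009,0,-0.018,0,0,0,1]]' 60
python3 -m crank '[[0,0,0.004,0,0,0,1],[0,0,0.008,0,0,0,1],[0,0,0.012,0,0,0,1],[0,0,0.016,0,0,0,1],[0,0,0.018,0,0,0,1],[0,0,0.018,0,0,0,1],[0,0,0.018,0,0,0,1],[0,0,0.018,0,0,0,1]]' 60
```

```text
time: 11.47
position: [0.4213, 0.2122, 0.1229]
tcp_rot: [[0.571, 0.821, 0.0], [0.821, -0.571, 0.0], [0.0, 0.0, -1.0]]
contact_force: [0.1, 0.4, -0.4]
width: 0.0663
time: 12.47
position: [0.4274, 0.2208, 0.1401]
tcp_rot: [[0.57, 0.821, 0.001], [0.821, -0.57, 0.001], [0.001, 0.0, -1.0]]
contact_force: [1.3, 0.6, -4.3]
width: 0.053
time: 13.13
position: [0.4274, 0.2205, 0.123]
tcp_rot: [[0.571, 0.821, 0.002], [0.821, -0.571, 0.001], [0.002, 0.001, -1.0]]
contact_force: [1.6, 3.5, 1.3]
width: 0.0529
```

```bash
python3 -m crank '[[0,0,-0.002,0,0,0,1],[0,0,-0.002,0,0,0,1],[0,0,-0.002,0,0,0,-0.35],[0,0,-0.002,0,0,0,-0.6],[0,0,-0.002,0,0,0,-0.8],[0,0,-0.002,0,0,0,-0.8],[0,0,-0.002,0,0,0,-0.8],[0,0,-0.002,0,0,0,-0.8],[0,0,-0.002,0,0,0,-0.8],[0,0,-0.002,0,0,0,-0.8],[0,0,-0.002,0,0,0,-0.8]]' 60
python3 - <<'E'
from h import *
c=cam("wrist");cv2.imwrite("pics/w8.png",c["image"])
g=c["image"].max(2).astype(int);print(g[240:300:2,310].tolist());print(g[240:300:2,340].tolist())
print(arm.observe()["position"])
im0=cv2.imread("pics/w6.png").max(2).astype(int);print(im0[240:300:2,310].tolist());print(im0[240:300:2,340].tolist())
E
```

```text
time: 14.05
position: [0.4266, 0.2199, 0.1243]
tcp_rot: [[0.571, 0.821, -0.0], [0.821, -0.571, -0.0], [-0.0, -0.0, -1.0]]
contact_force: [-0.2, -0.3, -0.7]
width: 0.077
[245, 241, 240, 241, 241, 241, 242, 241, 242, 242, 241, 242, 242, 244, 185, 189, 187, 192, 135, 142, 158, 169, 186, 218, 228, 234, 240, 240, 241, 246]
[143, 174, 174, 175, 174, 171, 172, 172, 173, 174, 165, 244, 241, 243, 128, 147, 208, 254, 83, 140, 157, 170, 186, 216, 228, 235, 243, 241, 238, 237]
[0.42657379 0.21988918 0.12431261]
[181, 241, 239, 240, 231, 245, 244, 245, 244, 244, 238, 178, 216, 246, 180, 188, 183, 183, 168, 125, 153, 164, 175, 201, 226, 227, 237, 239, 217, 177]
[167, 171, 170, 172, 133, 48, 46, 48, 52, 49, 62, 137, 208, 234, 245, 246, 246, 239, 220, 129, 154, 162, 174, 203, 223, 229, 238, 240, 207, 217]
```

```bash
python3 -m crank '[[0,0,-0.02,0,0,0,-0.8],[0,0,-0.05,0,0,0,-0.8],[0,0,-0.09,0,0,0,-0.8],[0,0,-0.13,0,0,0,-0.8],[0,0,-0.17,0,0,0,-0.5],[0,0,-0.2,0,0,0,-0.2],[0,0,-0.2,0,0,0,-0.1],[0,0,-0.2,0,0,0,-0.1]]' 60
python3 - <<'E'
from h import *
import pickle
np.set_printoptions(precision=4,suppress=True)
w=pickle.load(open("w1.pkl","rb"));t=pickle.load(open("c0.pkl","rb"))["top"]
for p in[(400,10),(500,38),(600,68)]:print("box w1",onz(w,*p,0),onz(w,*p,.06))
for p in[(427,152),(545,152)]:print("box top",onz(t,*p,0),onz(t,*p,.06))
st();go([.51,-.345,.33],4.6)
E
```

```text
time: 14.77
position: [0.4278, 0.2205, 0.3265]
tcp_rot: [[0.571, 0.821, 0.004], [0.821, -0.571, 0.002], [0.004, 0.002, -1.0]]
contact_force: [1.1, -0.3, 0.1]
width: 0.0469
box w1 [ 0.6527 -0.2872  0.    ] [ 0.6325 -0.2768  0.06  ]
box w1 [ 0.6548 -0.43    0.    ] [ 0.6343 -0.4008  0.06  ]
box w1 [ 0.6546 -0.5813  0.    ] [ 0.6341 -0.532   0.06  ]
box top [ 0.6531 -0.2949  0.    ] [ 0.6378 -0.2819  0.06  ]
box top [ 0.6599 -0.6763  0.    ] [ 0.6443 -0.6475  0.06  ]
time 14.7667
joints [0.476, 0.1569, -0.0263, 1.3827, -0.0, 2.6542]
position [0.4278, 0.2205, 0.3265]
tcp_rot [[0.5707, 0.8211, 0.0044], [0.8211, -0.5708, 0.0023], [0.0044, 0.0024, -1.0]]
contact_force [1.1406, -0.2503, 0.0511]
width 0.0469
shift [-0.4174  0.3903 -0.0045] turn [  0.22  -0.19 -39.4 ]
```

```bash
python3 -m crank '[[-0.03,0.028,-0.01,0,0,-3,-0.1],[-0.06,0.056,-0.02,0,0,-6,-0.1],[-0.09,0.084,-0.02,0,0,-9,-0.1],[-0.12,0.112,-0.02,0,0,-12,-0.1],[-0.15,0.14,-0.02,0,0,-15,-0.1],[-0.18,0.168,-0.02,0,0,-18,-0.1],[-0.21,0.196,-0.02,0,0,-21,-0.1],[-0.24,0.224,-0.02,0,0,-24,-0.1],[-0.27,0.252,-0.02,0,0,-28,-0.1],[-0.3,0.28,-0.02,0,0,-32,-0.1],[-0.33,0.308,-0.02,0,0,-36,-0.1],[-0.36,0.336,-0.02,0,0,-39.4,-0.1]]' 60
python3 - <<'E'
from h import *
go([.548,-.358,.27],4.6)
E
```

```text
time: 15.77
position: [0.4961, -0.2692, 0.3424]
tcp_rot: [[-0.083, 0.997, -0.003], [0.997, 0.083, 0.002], [0.002, -0.003, -1.0]]
contact_force: [0.7, 0.3, -0.8]
width: 0.047
shift [-0.0929  0.0445  0.0721] turn [-0.15 -0.11  0.17]
```

```bash
python3 -m crank '[[-0.03,0.014,0.02,0,0,0,-0.1],[-0.06,0.028,0.04,0,0,0,-0.1],[-0.093,0.0445,0.072,0,0,0,-0.1],[-0.093,0.0445,0.072,0,0,0,-0.1],[-0.093,0.0445,0.072,0,0,0,-0.1],[-0.093,0.0445,0.072,0,0,0,-0.1]]' 60
python3 - <<'E'
from h import *
import pickle
np.set_printoptions(precision=4,suppress=True)
st();c=cam("wrist");pickle.dump(c,open("w9.pkl","wb"));cv2.imwrite("pics/w9.png",c["image"]);im=c["image"]
hsv=cv2.cvtColor(im,cv2.COLOR_BGR2HSV)
x0,y0=proj(c,[.548,-.357,.13]);print("cap pred",x0,y0)
m=((hsv[...,2]>140)&(hsv[...,1]<50)).astype(np.uint8);n,l,s,ce=cv2.connectedComponentsWithStats(m)
for i in range(1,n):
    if s[i,4]>30 and abs(ce[i][0]-x0)<90 and abs(ce[i][1]-y0)<110:print("blob",s[i],ce[i],"z.13",onz(c,*ce[i],.13),"z.046",onz(c,*ce[i],.046))
m=cv2.inRange(hsv,(5,90,60),(25,255,255));n,l,s,ce=cv2.connectedComponentsWithStats(m)
for i in range(1,n):
    if s[i,4]>300:print("orange",s[i],ce[i],onz(c,*ce[i],.036))
E
```

```text
time: 16.27
position: [0.5478, -0.3558, 0.2705]
tcp_rot: [[-0.08, 0.997, -0.004], [0.997, 0.08, 0.003], [0.003, -0.003, -1.0]]
contact_force: [1.1, 0.4, -0.4]
width: 0.047
time 16.2667
joints [-0.5763, 0.4855, 0.309, 1.3989, 0.0004, 0.9146]
position [0.5478, -0.3558, 0.2705]
tcp_rot [[-0.0799, 0.9968, -0.0037], [0.9968, 0.0799, 0.0028], [0.0031, -0.0034, -1.0]]
contact_force [1.1294, 0.3723, -0.4006]
width 0.047
cap pred 314.32687549606646 189.19751560411555
blob [307 142  18  13 213] [315.5399 147.8545] z.13 [ 0.5459 -0.317   0.13  ] z.046 [ 0.5467 -0.3267  0.046 ]
blob [308 183  13  12 122] [314.3115 188.4426] z.13 [ 0.5479 -0.3562  0.13  ] z.046 [ 0.5493 -0.3775  0.046 ]
blob [242 278   9   9  47] [247.5319 281.1915] z.13 [ 0.4848 -0.4643  0.13  ] z.046 [ 0.4674 -0.5176  0.046 ]
blob [380 278  10   9  48] [382.8542 281.5417] z.13 [ 0.6294 -0.4529  0.13  ] z.046 [ 0.655  -0.5028  0.046 ]
orange [ 291  132   50   76 2159] [315.8736 164.4914] [ 0.5489 -0.3487  0.036 ]
orange [ 484  141   58  167 2119] [512.479  220.6772] [ 0.8176 -0.4029  0.036 ]
orange [  496   142   144   258 27180] [581.8818 264.6179] [ 0.932  -0.4593  0.036 ]
```

The gauge cap detected at (314,188) triangulates to (.548,-.356), right under the TCP. Descending and gripping.

```bash
python3 -m crank '[[0,0,0.04,0,0,0,-0.1],[0,0,0.08,0,0,0,-0.1],[0,0,0.12,0,0,0,-0.1],[0,0,0.15,0,0,0,-0.1],[0,0,0.175,0,0,0,-0.1],[0,0,0.191,0,0,0,-0.1],[0,0,0.191,0,0,0,-0.1],[0,0,0.191,0,0,0,-0.1]]' 40
python3 -m crank '[[0,0,0,0,0,0,1],[0,0,0,0,0,0,1],[0,0,0,0,0,0,1],[0,0,0,0,0,0,1],[0,0,0,0,0,0,1],[0,0,0,0,0,0,1]]' 40
python3 -m crank '[[0,0,-0.02,0,0,0,1],[0,0,-0.05,0,0,0,1],[0,0,-0.09,0,0,0,1],[0,0,-0.13,0,0,0,1],[0,0,-0.17,0,0,0,1],[0,0,-0.21,0,0,0,1],[0,0,-0.25,0,0,0,1],[0,0,-0.27,0,0,0,1],[0,0,-0.27,0,0,0,1],[0,0,-0.27,0,0,0,1]]' 40
python3 - <<'E'
from h import *
go([.4,0,.35],-124.6);go([.4144,.2,.35],-34.6);go([.5144,.344,.30],55.4)
st()
E
```

```text
time: 16.98
position: [0.5487, -0.3555, 0.0825]
tcp_rot: [[-0.081, 0.997, 0.0], [0.997, 0.081, 0.0], [0.0, 0.0, -1.0]]
contact_force: [0.1, 0.3, 0.9]
width: 0.0469
time: 17.48
position: [0.5501, -0.3572, 0.084]
tcp_rot: [[-0.08, 0.997, 0.004], [0.997, 0.08, -0.002], [-0.002, 0.003, -1.0]]
contact_force: [-0.9, 1.1, 6.6]
width: 0.0233
time: 18.32
position: [0.5495, -0.3571, 0.3531]
tcp_rot: [[-0.08, 0.997, 0.004], [0.997, 0.08, -0.002], [-0.003, 0.003, -1.0]]
contact_force: [0.5, 0.4, -3.3]
width: 0.0235
shift [ 0.3679 -0.1205  0.0018] turn [  0.27  -0.14 129.19]
shift [ 0.5661 -0.0901  0.0014] turn [ 0.24  0.07 39.19]
shift [0.7018 0.0209 0.0514] turn [  0.12   0.22 -50.81]
time 18.3167
joints [-0.5763, 0.4975, 0.5423, 1.6113, 0.0001, 0.9144]
position [0.5495, -0.3571, 0.3531]
tcp_rot [[-0.0801, 0.9968, 0.0036], [0.9968, 0.0801, -0.0022], [-0.0025, 0.0034, -1.0]]
contact_force [0.4708, 0.43, -3.3021]
width 0.0235
```

```bash
python3 -m crank '[[0.03,0.001,0,0,0,-4,1],[0.065,0.002,0,0,0,-8,1],[0.1,0.003,0,0,0,-12,1],[0.135,0.004,0,0,0,-16,1],[0.17,0.005,0,0,0,-20,1],[0.205,0.006,0,0,0,-24,1],[0.24,0.007,0,0,0,-28,1],[0.275,0.008,0,0,0,-32,1],[0.31,0.009,0,0,0,-36,1],[0.345,0.01,0,0,0,-40,1],[0.38,0.011,0,0,0,-44,1],[0.41,0.012,0,0,0,-48,1]]' 40
python3 - <<'E'
from h import *
go([.5144,.344,.31],55.4)
E
```

```text
time: 19.32
position: [0.5263, 0.0551, 0.349]
tcp_rot: [[-0.797, 0.604, -0.004], [0.604, 0.797, 0.0], [0.003, -0.002, -1.0]]
contact_force: [0.2, -1.5, -1.3]
width: 0.0238
shift [0.1838 0.2232 0.0391] turn [-0.13 -0.19 -2.56]
```

```bash
python3 -m crank '[[0.025,0.03,0,0,0,-2.6,1],[0.05,0.06,0,0,0,-2.6,1],[0.075,0.09,0,0,0,-2.6,1],[0.1,0.12,0,0,0,-2.6,1],[0.125,0.15,0,0,0,-2.6,1],[0.15,0.18,0,0,0,-2.6,1],[0.17,0.205,0.01,0,0,-2.6,1],[0.184,0.223,0.03,0,0,-2.6,1],[0.184,0.223,0.039,0,0,-2.6,1],[0.184,0.223,0.039,0,0,-2.6,1],[0.184,0.223,0.039,0,0,-2.6,1],[0.184,0.223,0.039,0,0,-2.6,1]]' 40
python3 - <<'E'
from h import *
import pickle
np.set_printoptions(precision=4,suppress=True)
st();c=cam("wrist");pickle.dump(c,open("w10.pkl","wb"));cv2.imwrite("pics/w10.png",c["image"])
s=arm.observe();R=np.array(s["tcp_rot"]);p=np.array(s["position"])
print("foot corners pred",[proj(c,p+R@np.array([a,b,.038])).round(1).tolist() for a in(.038,-.036) for b in(-.011,.011)])
print("cap",proj(c,p+R@[.001,0,-.046]),"spot",proj(c,[.5144,.344,.168]))
go([.5144,.344,.31],55.4)
E
```

```text
time: 20.32
position: [0.5171, 0.3407, 0.3122]
tcp_rot: [[-0.82, 0.572, -0.001], [0.572, 0.82, -0.001], [0.0, -0.001, -1.0]]
contact_force: [0.5, 0.2, -2.4]
width: 0.0237
time 20.3167
joints [0.5828, 0.4165, 0.3033, 1.4587, -0.0004, 1.1914]
position [0.5171, 0.3407, 0.3122]
tcp_rot [[-0.8205, 0.5717, -0.0007], [0.5717, 0.8205, -0.0009], [0.0001, -0.0011, -1.0]]
contact_force [0.4845, 0.167, -2.4496]
width 0.0237
foot corners pred [[297.6, 168.3], [333.8, 168.3], [299.3, 276.0], [331.7, 276.1]]
cap [315.589  307.5173] spot [316.4354 181.9532]
shift [0.0043 0.0009 0.0029] turn [ 0.02  0.02 -0.29]
```

View pics/w10.png

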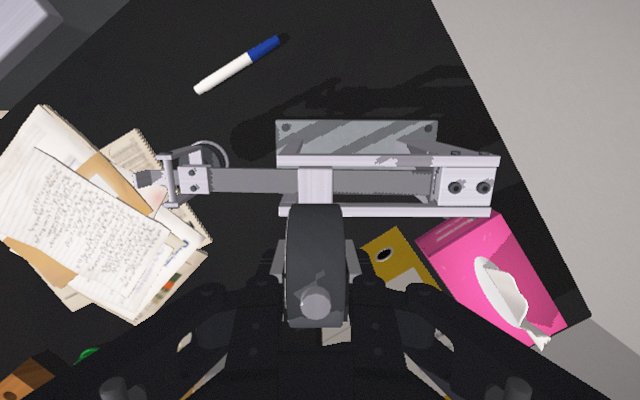

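The gauge is upright over the rails: its foot's far edge is at (316,168), as predicted, and its cap at (315,306). The load still hangs on the hook at (172,180), and the pen is untouched. Fine alignment next, then descent.

```bash
python3 -m crank '[[0.0033,0.001,0.01,0,0,-0.3,1],[0.0033,0.001,0.03,0,0,-0.3,1],[0.0033,0.001,0.05,0,0,-0.3,1],[0.0033,0.001,0.06,0,0,-0.3,1],[0.0033,0.001,0.065,0,0,-0.3,1],[0.0033,0.001,0.065,0,0,-0.3,1],[0.0033,0.001,0.065,0,0,-0.3,1],[0.0033,0.001,0.065,0,0,-0.3,1]]' 40
python3 - <<'E'
from h import *
st();go([.5144,.344,.236],55.4)
E
```

```text
time: 21.03
position: [0.5159, 0.3449, 0.2488]
tcp_rot: [[-0.824, 0.567, 0.002], [0.567, 0.824, 0.001], [-0.001, 0.002, -1.0]]
contact_force: [-0.4, -0.0, -0.5]
width: 0.023
time 21.0333
joints [0.5893, 0.4204, 0.1469, 1.2947, -0.0, 1.1919]
position [0.5159, 0.3449, 0.2488]
tcp_rot [[-0.8239, 0.5668, 0.0021], [0.5668, 0.8239, 0.0014], [-0.001, 0.0023, -1.0]]
contact_force [-0.4257, -0.0231, -0.4856]
width 0.023
shift [ 0.0007 -0.0016  0.0128] turn [0.13 0.05 0.07]
```

```bash
python3 -m crank '[[0,-0.001,0.004,0,0,0,1],[0,-0.001,0.008,0,0,0,1],[0,-0.001,0.009,0,0,0,1],[0,-0.001,0.009,0,0,0,1],[0,-0.001,0.009,0,0,0,1]]' 40
python3 -m crank '[[0,0,0.001,0,0,0,1],[0,0,0.002,0,0,0,1],[0,0,0.002,0,0,0,1],[0,0,0.002,0,0,0,1]]' 40
```

```text
time: 21.45
position: [0.5147, 0.3439, 0.2385]
tcp_rot: [[-0.824, 0.566, 0.0], [0.566, 0.824, 0.0], [-0.0, 0.0, -1.0]]
contact_force: [1.2, 0.2, -0.1]
width: 0.0234
time: 21.78
position: [0.5146, 0.3439, 0.2363]
tcp_rot: [[-0.824, 0.566, 0.0], [0.566, 0.824, 0.0], [-0.0, 0.0, -1.0]]
contact_force: [-1.0, -0.2, -0.4]
width: 0.0237
```

```bash
python3 -m crank '[[0,0,0.001,0,0,0,1],[0,0,0.001,0,0,0,1],[0,0,0.001,0,0,0,1]]' 40
```

```text
time: 22.03
position: [0.5146, 0.3439, 0.236]
tcp_rot: [[-0.824, 0.566, 0.001], [0.566, 0.824, 0.001], [-0.0, 0.001, -1.0]]
contact_force: [-1.0, 1.0, 4.4]
width: 0.0238
```

```bash
python3 -m crank '[[0,0,0,0,0,0,1],[0,0,0,0,0,0,1],[0,0,0,0,0,0,1],[0,0,0,0,0,0,1],[0,0,0,0,0,0,1],[0,0,0,0,0,0,1]]' 40
python3 - <<'E'
from h import *
import pickle
np.set_printoptions(precision=4,suppress=True)
F=[]
for i in range(6):
    c=cam("wrist");s=arm.observe();F.append(s["contact_force"])
F=np.array(F);print(F.mean(0),F.std(0));st()
cv2.imwrite("pics/w11.png",c["image"]);pickle.dump(c,open("w11.pkl","wb"))
R=np.array(s["tcp_rot"]);p=np.array(s["position"])
# cap top blob and load check
im=c["image"];hsv=cv2.cvtColor(im,cv2.COLOR_BGR2HSV);x0,y0=proj(c,p+R@[.001,0,-.046]);print("cap pred",x0,y0)
m=((hsv[...,2]>120)&(hsv[...,1]<40)).astype(np.uint8);n,l,q,ce=cv2.connectedComponentsWithStats(m)
for i in range(1,n):
    if 80<q[i,4]<2500 and abs(ce[i][0]-x0)<60 and abs(ce[i][1]-y0)<40:
        P=onz(c,*ce[i],p[2]+.046);print(q[i],ce[i],"tool",R.T@(P-p))
t=cam("top");a=pickle.load(open("c0.pkl","rb"))["top"]
d=cv2.absdiff(t["image"],a["image"]).max(2)
for n,u,v in[("pen",232,242),("tin",420,249),("flask",352,156)]:print(n,"mean change",d[v-12:v+12,u-18:u+18].mean())
E
```

```text
time: 22.53
position: [0.5146, 0.344, 0.236]
tcp_rot: [[-0.824, 0.566, 0.001], [0.566, 0.824, 0.001], [-0.0, 0.001, -1.0]]
contact_force: [-1.6, 0.7, 5.9]
width: 0.0235
[-0.9892 -0.0802  5.6718] [0.5372 0.378  0.3863]
time 22.8333
joints [0.5892, 0.422, 0.1164, 1.2642, 0.0001, 1.1913]
position [0.5146, 0.344, 0.236]
tcp_rot [[-0.8241, 0.5664, 0.0008], [0.5664, 0.8241, 0.0006], [-0.0003, 0.0009, -1.0]]
contact_force [-0.9659, -0.4989, 6.1152]
width 0.0235
cap pred 315.05668334325696 305.9256638427753
[300 291  31  29 670] [314.5299 305.6522] tool [ 0.0011 -0.0002 -0.046 ]
pen mean change 68.94328703703704
tin mean change 0.8819444444444444
flask mean change 0.7592592592592593
```

```bash
python3 - <<'E'
from h import *
import pickle
np.set_printoptions(precision=4,suppress=True)
a=pickle.load(open("c0.pkl","rb"))["top"];b=pickle.load(open("w10.pkl","rb"));c=pickle.load(open("w11.pkl","rb"))
def blue(k,n):
    h=cv2.cvtColor(k["image"],cv2.COLOR_BGR2HSV);m=cv2.inRange(h,(105,120,50),(130,255,255));N,l,s,ce=cv2.connectedComponentsWithStats(m)
    for i in range(1,N):
        P=onz(k,*ce[i],.009)
        if s[i,4]>15 and abs(P[0]-.35)<.1 and abs(P[1]-.35)<.12:print(n,"pen cap",P)
for k,n in((a,"start"),(b,"w10"),(c,"w11")):blue(k,n)
e=np.array([np.cos(np.radians(55.4)),np.sin(np.radians(55.4)),0])
bar=lambda z:np.array([.5144,.344,z])+(-.157+.01)*e
# load bar: brightness along the hook line in w11 and w10
y=np.array([-e[1],e[0],0])
for k,n in((b,"w10"),(c,"w11")):
    g=k["image"].max(2)
    for off in(.016,-.016):
        print(n,off,[int(g[int(v),int(u)]) if 0<=u<640 and 0<=v<400 else -1 for u,v in(proj(k,bar(.160)+off*y+d*e) for d in np.arange(-.024,.0241,.002))])
E
```

```text
start pen cap [0.351  0.3749 0.009 ]
w10 pen cap [0.352 0.37  0.009]
w11 pen cap [0.3519 0.3701 0.009 ]
w10 0.016 [220, 202, 192, 192, 207, 223, 224, 227, 112, 79, 229, 199, 150, 116, 59, 44, 43, 59, 101, 104, 115, 114, 113, 161, 178]
w10 -0.016 [237, 237, 236, 235, 233, 231, 229, 231, 175, 196, 186, 216, 161, 119, 90, 100, 111, 106, 105, 107, 105, 92, 88, 77, 42]
w11 0.016 [229, 229, 225, 229, 192, 199, 207, 210, 219, 222, 205, 223, 169, 136, 101, 234, 227, 207, 112, 99, 126, 142, 147, 147, 146]
w11 -0.016 [220, 219, 219, 220, 217, 217, 220, 119, 233, 233, 229, 222, 179, 129, 111, 107, 107, 105, 110, 108, 92, 88, 109, 234, 230]
```

The pen is unmoved, the bar still lies at rig x ≈ -158 mm, and the push is steady at about 6 N. Handing in.

```bash
python3 -c "
from h import *
print(job.sign_off()); st()"
```

```text
the job is handed in; nothing more can be done
None
the job is handed in; nothing more can be done
```

I hung the steel load on the hook and let go. The gauge is now held upright across both rails with its tip on the ringed spot, and the job was handed in at about 23 s of the 67 allowed.

**Last checks**
- **Tip:** the gauge axis is about 1 mm from the spot by camera, against 5.5 mm allowed. I did not see the tip itself touch the strip.
- **Tilt and yaw:** the tool is upright to about 0.001 rad and within 1° of the rig's axis.
- **Push:** the sensor read a steady 5.7 N, which I work out as about 6 N on the rails.
- **Foot height:** the rails took the foot at the height expected from the grasp.
- **Load:** the bar still showed on the hook after the gauge was seated.
- **Bystanders:** the pen is within its measuring error of 5 mm, and the tin and flask look unchanged.

**What disagreed**
- **Seat position:** the text puts the hook seat at rig x = -146 mm. I measured the shoe's edge at about -150 mm, which puts the seat near -168 mm. I re-hung the bar at about -158 mm, within 18 mm of both readings, but which one the judge uses is unconfirmed.
- **Pen in the top view:** its patch of the top picture had changed, most likely because the arm was in front of it. The wrist views showed the pen unmoved.

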